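# Load a slotted mass onto the sprung hanger

### The job

Add the loose large slotted mass to the two already on the sprung hanger: holding it a few millimetres clear of the mass below, slide it in sideways under the knob from the robot's side, slot first, until you feel the end of its slot bear lightly but surely on the stem, then lower it gently onto the mass below. Turn it about a quarter turn, either way, so that its slot lies across the slots of the masses below, then let go and leave it lying flat and centred. Be gentle with the stand throughout, and leave the other weights where they are.

Things in the scene. Friction and masses are not known exactly. Their poses are not given: they have to be found in the camera images.
- mass: The loose large slotted mass: a plain steel disc 54 mm across, 14 mm thick, 150 to 300 g, lying flat on the table. Origin at the centre of its underside, z up. Its radial slot opens to its own +x, so a grip across the slot takes its +y and -y rims. The slot's flat end lies 3 mm beyond the centre: when it bears on the 6 mm stem the disc is centred on the stem.
- mass_center (a point): Centre of the large slotted mass, half-way up (7 mm above its underside).
- slot_mouth (a point): Mouth of the large mass's slot, at the rim, half-way up, 27 mm to its +x from its centre. The slot is 10 mm wide and widens to 16 mm over the last 6 mm at the rim.
- stand: The loading stand, fixed to the table: grey base plate 150 (x) by 160 (y) by 18 mm; origin under its centre, +x away from the robot. In its middle stands the hanger: a 54 mm pan, two slotted masses of the loose one's size (slots to the stand's -x and, the upper, +x; top 76 mm above the table), 26 mm of bare 6 mm stem, then a knob 18 mm across, 102 to 114 mm high, too wide for the slot.
- mark (a point): Point fixed to the stand above its centre, 83 mm above the table, axes as the stand's: the nominal stem axis, at the height of the centre of a third mass just touching the stack. The hanger is clamped by hand: the real stem (not measured) stands up to 7 mm to the +x or -x and up to 1.5 mm to the +y or -y side of it.
- spring (a point): Middle of the spring under the pan, fixed to the stand, 36 mm above the table. The hanger gives under load: about 1 mm per 8 N sideways, 1 mm per 2 N down (it sinks about 1 mm under the new mass). The masses on it do not turn. No part of the stand, hanger or its masses may ever be loaded with more than 12 N.
- rod_left (a point): Top of the guide rod on the stand's +y side, 95 mm above the table, 62 mm from the middle, 8 mm thick. Masses go in between the two rods, along the stand's +x.
- rod_right (a point): Top of the like guide rod on the stand's -y side.
- small_center (a point): Centre of a small slotted mass, 36 mm across and 10 mm thick, loose on the table: not needed, leave it.
- collar_center (a point): Centre of a plain steel collar, 54 mm across and 14 mm thick with a round 16 mm hole and no slot, loose on the table: not needed, leave it.
- brass_weight: A brass knob weight, 32 mm across and 55 mm high, standing beyond the others; origin under its centre: not needed, leave it.
Mind the look-alikes: they are no part of the job. What is shaped like the stand but brown or yellow is not meant.

How it is judged:
By the outcome, as a careful person would: the job done as asked, in the order asked, and still so for the second after the job is handed in, with the robot touching nothing.
It also fails if it takes over 51 s, if anything falls off the work surface, if the arm or the gripper's body presses on something with over 40 N, if the wrist force passes 120 N, or if a joint passes its speed limit or range.

### The arm

A 7-joint arm with a two-finger parallel gripper is mounted at the origin on the work surface. World frame = base frame: x ahead of the robot, y to its left, z up, the work surface at z = 0. Lengths are in m, angles in rad, forces in N, time in s.
With the tool pointing down it reaches from about 0.35 to 0.9 m from the base axis. Payload 8.1 kg.
Tool frame: the origin (TCP) lies on the front face of the gripper's body, between the roots of the fingers; the fingertips stand 73 mm ahead of it and the grasp point (between the pads) lies 54 mm ahead of it; z points along the fingers, y is the direction in which the jaws open and shut (so a half turn about z gives the same grasp; the last joint's range is limited). The gripper opens to 85 mm and grips with 20 to 120 N. Pads are 22 mm wide; open, the fingers measure 114 mm over their backs; the gripper's body (76 mm by 85 mm) begins 54 mm behind the grasp point. The pads swing forward as they close: fully open they stand 13 mm farther back than shut.
Start: joints at [-1.412, 0.434, 0.025, 1.573, -0.012, 1.134, -0.075], TCP at [0.162, 0.604, 0.304] pointing down, gripper open.
Joint ranges: [-2.62, 2.62], [-0.44, 2.09], [-1.27, 1.32], [0.08, 2.57], [-1.32, 4.46], [0.12, 2], [-2.74, 2.74]. Speed limits (rad/s): [2.22, 2.22, 3.01, 3.01, 3.14, 3.14, 3.14].

### API

Orientations are given as a rotation vector (axis times angle).
In Python, from workcell import bot, grab_frame, job gives the robot as it stands. The module is installed in compiled form; this text tells all that it offers.
- The arm moves only by the shell command python3 -m crank 'ROWS' [OPENING] [FORCE]. ROWS is text: rows parted by semicolons, each of 6 numbers parted by spaces: the shift along the tool's x, y, z in units of 25 mm (1.0 is 25 mm), then the turn, a rotation vector about the tool's x, y, z in units of 5 degrees (1.0 is 5 degrees). In form: x y z ax ay az; .... A call has 1 to 10 rows; each row is the pose to reach, as a shift and turn from the pose commanded when the call began, along the tool's axes at that moment; what a row does not reach only later rows make up. A row lasts 1/10 s, in which the tool goes at most 50 mm and 8.59 degrees, less where a joint would pass 70% of its speed; a pose out of reach is approached as far as the arm can. A call with a gripper value outside its range is refused whole. OPENING is the opening, from 0 (shut) to 1 (fully open), set as the call begins (- or left out, the last holds). The fingers move at their own pace and stop on an object; FORCE is the grip in N (left out, the last holds). Time passes only in rows, so rows that repeat a pose let the fingers close. It gives the time, the measured TCP pose, the force and the opening at its end, in the units of the state.
- bot.observe(): the state, without advancing time (a new reading comes with each control period).
- grab_frame(name): name is "scene" or "side" or "wrist"; returns a dict with "color" (400x640x3 uint8, red, green, blue), "fx", "fy", "cx", "cy" (pixels), "R" (3x3) and "t" (3): a world point X has camera coordinates R X + t. Camera axes: x right, y down, z forward; pixel columns grow to the right and rows downward; lengths in m; the calibration is good to about 2 mm. A picture is of the moment at which its call begins. There is no depth.
- job.finish_job(): hands the job in, once; it reports no verdict.
The state is a dict: "t": time; "joints": joint angles; "joint_vel": joint speeds; "joint_efforts": joint torques, N m; "eef_pos": TCP position; "orientation": TCP orientation; "force": force on the tool from outside, world axes, zero at the start; "wrist_torque": the same for the moment, N m; "finger_gap": finger opening in m.
Only numpy, scipy, OpenCV 4.12 (cv2) and the standard library are available. Lean on these libraries where they do the work, as an engineer would, in place of code of your own. Each camera call takes 0.05 s, during which the arm holds its last target. There are 200 camera calls.

## Working session

There is one attempt and no reset: what is moved stays moved. The work goes in short steps, Python scripts to look and compute and a shell command to move; the robot and the scene stay as the last step left them, time stands still between calls to the robot, and variables do not carry over. Pictures are saved under pics/ and viewed, about 8 in all and at most 12, crops included, and the job is handed in when it is done.

```bash
mkdir -p pics
cat > h.py <<'E'
import numpy as np, cv2
from workcell import bot, grab_frame, job
from scipy.spatial.transform import Rotation as Rn
def ray(f,u,v,z):
    R=np.array(f["R"]);t=np.array(f["t"]);C=-R.T@t
    d=R.T@np.array([(u-f["cx"])/f["fx"],(v-f["cy"])/f["fy"],1]);return C+d*(z-C[2])/d[2]
def proj(f,X):
    c=np.array(f["R"])@np.array(X)+np.array(f["t"]);return f["fx"]*c[0]/c[2]+f["cx"],f["fy"]*c[1]/c[2]+f["cy"]
def save(f,n): cv2.imwrite("pics/"+n,f["color"][:,:,::-1])
E
python3 - <<'E'
from h import *
import pickle
s=bot.observe();print(s)
d={}
for n in("scene","side","wrist"):
    f=grab_frame(n);d[n]=f;save(f,n+"0.png");print(n,f["fx"],f["cx"],f["cy"],-np.array(f["R"]).T@f["t"])
pickle.dump(d,open("f0.pkl","wb"))
a=np.vstack([d["scene"]["color"],d["side"]["color"]]);print(a.shape)
cv2.imwrite("pics/both.png",cv2.resize(a,(480,600))[:,:,::-1])
E
```

```text
{'t': 0.0, 'joints': array([-1.41161151,  0.43522818,  0.0250023 ,  1.57407469, -0.01157896,
        1.13399401, -0.07507878]), 'joint_vel': array([ 0.00035573, -0.00038324, -0.00075761,  0.00083519, -0.0009254 ,
        0.00095965, -0.00028956]), 'joint_efforts': array([-3.73604507e-04, -6.70472288e+01,  1.02525428e+00, -3.16221499e+01,
        1.56153372e-02,  1.24052603e-02,  5.23146326e-06]), 'eef_pos': array([0.16172007, 0.6033234 , 0.30313166]), 'orientation': array([-4.10136151e-01, -3.11467395e+00,  2.44949404e-03]), 'force': array([-0.07788478,  0.43967623,  0.75641445]), 'wrist_torque': array([-0.02948381,  0.00785549, -0.00653344]), 'finger_gap': 0.08545835135561948}
scene 489.6469229790099 322.00283582202485 198.0707559756741 [0.99017687 0.52557823 1.03181702]
side 492.72267341977556 318.1165201436673 207.96372267519362 [ 0.41019121 -0.9233686   0.82914899]
wrist 352.7553515182394 320.8232593322889 197.6663348341619 [0.08086776 0.62495418 0.37370874]
(800, 640, 3)
```

View pics/scene0.png

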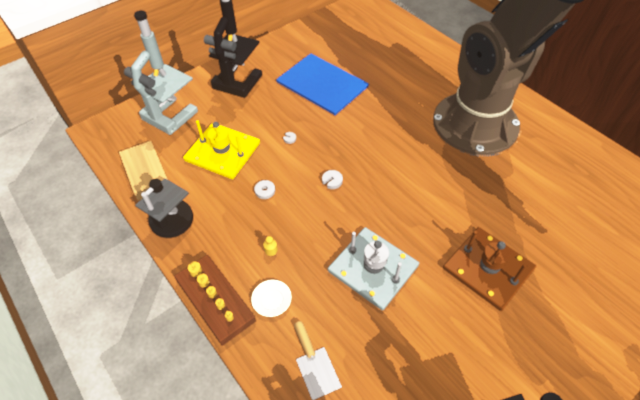

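View pics/side0.png

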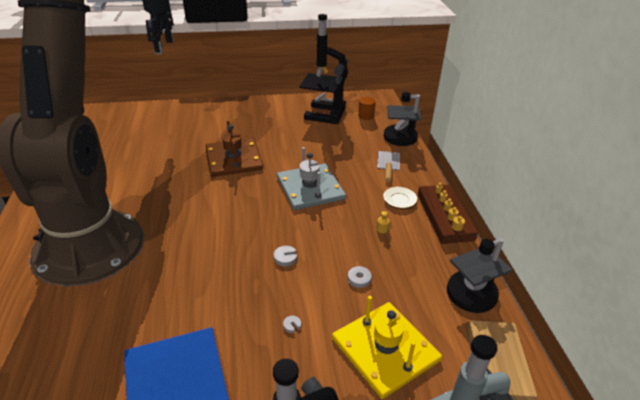

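The scene view shows the grey slotted disc at (332,179), the small mass at (290,138), the collar with its round hole at (264,189), the grey stand at (373,267), and brown (490,265) and yellow (222,148) look-alikes. In the side view the slotted disc is at (285,256), the collar at (360,277), the small mass at (292,324) and the grey stand at (310,187). I choose the disc at (332,179)/(285,256) and check it close up.

Run:
```python
from h import *
import pickle
d=pickle.load(open("f0.pkl","rb"))
def crop(n,u,v,w,h,k): return cv2.resize(d[n]["color"][v:v+h,u:u+w],None,fx=k,fy=k,interpolation=cv2.INTER_CUBIC)
a=np.hstack([crop("scene",320,165,30,30,10),crop("side",270,241,30,30,10)])
b=np.hstack([crop("scene",322,220,100,100,3),crop("side",265,135,100,100,3)])
cv2.imwrite("pics/crop1.png",np.vstack([a,b])[:,:,::-1])
for n,(u0,v0,w,h) in {"scene":(318,165,30,30),"side":(270,241,30,30)}.items():
    f=d[n]; c=f["color"][v0:v0+h,u0:u0+w]; hsv=cv2.cvtColor(c,cv2.COLOR_RGB2HSV)
    m=((hsv[:,:,1]<70)&(hsv[:,:,2]>90)).astype(np.uint8)
    ct=max(cv2.findContours(m,cv2.RETR_EXTERNAL,cv2.CHAIN_APPROX_NONE)[0],key=cv2.contourArea)
    (x,y),ax,an=cv2.fitEllipse(cv2.convexHull(ct)); print(n,x+u0,y+v0,ax,ray(f,x+u0,y+v0,.009))
for n,(u0,v0,w,h) in {"scene":(320,215,105,100),"side":(270,155,85,60)}.items():
    f=d[n]; c=f["color"][v0:v0+h,u0:u0+w]; hsv=cv2.cvtColor(c,cv2.COLOR_RGB2HSV)
    m=((hsv[:,:,0]>60)&(hsv[:,:,0]<125)&(hsv[:,:,1]>15)).astype(np.uint8)
    m[:]=cv2.morphologyEx(m,cv2.MORPH_OPEN,np.ones((3,3)))
    ct=max(cv2.findContours(m,cv2.RETR_EXTERNAL,cv2.CHAIN_APPROX_NONE)[0],key=cv2.contourArea)
    q=cv2.approxPolyDP(cv2.convexHull(ct),5,True)[:,0]+[u0,v0]
    print(n,q.tolist()); P=[ray(f,*p,.018)[:2].round(4) for p in q]; print(P)
```

```text
scene 331.9531145095825 178.84736251831055 (19.042329788208008, 20.5268611907959) [ 0.46548115 -0.09923628  0.009     ]
side 284.6555938720703 254.8858127593994 (19.807571411132812, 23.384355545043945) [ 0.46306546 -0.09937192  0.009     ]
scene [[364, 278], [370, 285]]
[array([0.5981, 0.1769]), array([0.5993, 0.1987])]
side [[325, 165], [344, 197], [294, 208], [278, 174]]
[array([0.6114, 0.2441]), array([0.639 , 0.0894]), array([0.5018, 0.0594]), array([0.4727, 0.2152])]
```

View pics/crop1.png

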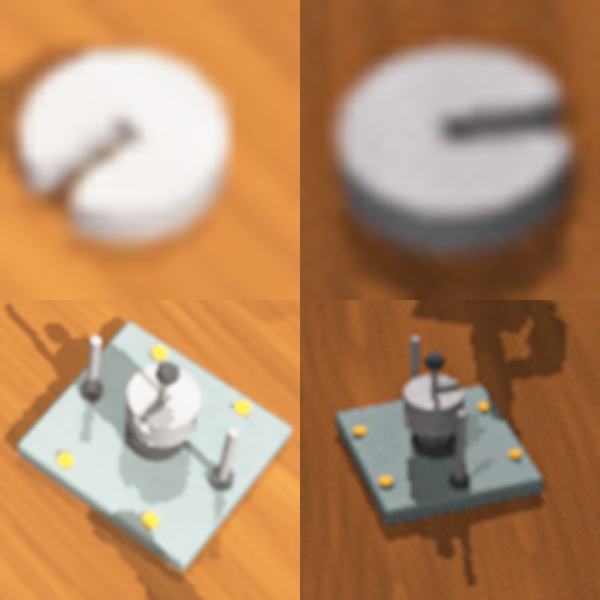

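The crop confirms it: one disc with a radial slot, end at scene (332,178) and mouth at (325,184). The stand is grey with its knob at scene (378,244) and side (310,155), and its rod tops at scene (354,233) and (399,264).

Run:
```python
from h import *
import pickle
d=pickle.load(open("f0.pkl","rb"));A,B=d["scene"],d["side"]
def P(f): return np.array([[f["fx"],0,f["cx"]],[0,f["fy"],f["cy"]],[0,0,1]])@np.c_[f["R"],f["t"]]
def tri(a,b):
    X=cv2.triangulatePoints(P(A),P(B),np.array(a,float),np.array(b,float))[:,0];X=X[:3]/X[3];return X.round(4),np.round(np.array(proj(A,X))-a,1)
s=lambda x,y:(322+x/3,220+y/3); t=lambda x,y:(265+x/3,135+y/3)
print("knob",tri(s(168,73),t(134,60)));print("rodA",tri(s(95,40),t(115,40)));print("rodB",tri(s(232,133),t(160,112)))
C=np.array([ray(A,*s(*p),.018)[:2] for p in[(128,22),(293,130),(183,270),(18,145)]]);print(C.round(4),C.mean(0))
D=np.array([ray(B,*p,.018)[:2] for p in[(325,165),(344,197),(294,208),(278,174)]])
print(D.mean(0))
for Q in(C,D):
  for i in range(4):
    e=Q[(i+1)%4]-Q[i];print(np.linalg.norm(e).round(4),np.degrees(np.arctan2(e[1],e[0])).round(1))
for f,e,m in((A,(332.4,178),(325.5,184)),(B,(285.2,254),(296.5,252.7))):
    a=ray(f,*e,.014);b=ray(f,*m,.014);v=b-a;print("slot",a[:2],b[:2],np.degrees(np.arctan2(v[1],v[0])))
R=Rn.from_rotvec(bot.observe()["orientation"]).as_matrix();print(R.round(3))
W=d["wrist"];print((np.array(W["R"])@R).round(2), R.T@(-np.array(W["R"]).T@W["t"]-bot.observe()["eef_pos"]))
```

```text
knob (array([0.5553, 0.166 , 0.1079]), array([-0.2,  0.1]))
rodA (array([0.5621, 0.1303, 0.1401]), array([11.8, -5.9]))
rodB (array([0.5559, 0.2024, 0.0418]), array([-13.2,   6.1]))
[[0.5048 0.0748]
 [0.472  0.2305]
 [0.6176 0.2614]
 [0.6464 0.1056]] [0.56019305 0.16805847]
[0.55620798 0.15200148]
0.1591 101.9
0.1489 12.0
0.1585 -79.6
0.1449 -167.7
0.1572 -79.9
0.1404 -167.7
0.1585 100.6
0.1417 11.8
slot [ 0.46529276 -0.09765245] [ 0.49226129 -0.09354957] 8.650412698429074
slot [ 0.46426445 -0.10164179] [ 0.49090561 -0.10062152] 2.1931748588148583
[[-0.966  0.259 -0.   ]
 [ 0.259  0.966 -0.001]
 [-0.    -0.001 -1.   ]]
[[ 0.    1.    0.  ]
 [-0.94  0.   -0.33]
 [-0.33 -0.    0.94]] [ 0.08368526 -0.00020855 -0.0703822 ]
```

```bash
python3 -m crank '-1.2 -1.6 0 0 0 -0.4;-2.4 -3.2 0 0 0 -0.8;-3.6 -4.8 0 0 0 -1.2;-4.8 -6.4 0 0 0 -1.6;-6 -8 0 0 0 -2;-7.2 -9.4 0 0 0 -2.4;-8.4 -10.8 0 0 0 -2.8;-9.6 -12.2 0 0 0 -3.2;-10.8 -13.6 0 0 0 -3.6;-12 -15 0 0 0 -4' 1 30
python3 - <<'E'
from h import *
import pickle
f=grab_frame("wrist");save(f,"w1.png");s=bot.observe();print(s["t"],s["eef_pos"],s["orientation"]);pickle.dump((f,s),open("w1.pkl","wb"))
E
```

```text
t: 1.15
eef_pos: [0.3548, 0.1619, 0.304]
orientation: [-0.139, 3.138, 0.001]
force: [0.7, 0.6, -0.7]
finger_gap: 0.0852
1.2 [0.35733016 0.15542497 0.30405666] [-0.13371755  3.13772946 -0.00313795]
```

View pics/w1.png

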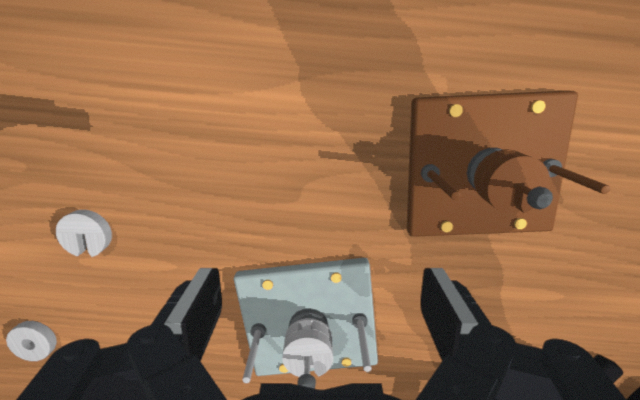

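The wrist view shows the grey stand, near edge from (236,273) to (367,259), right edge to (377,372), rod tops (247,379) and (368,368). The slotted mass is at (84,233) with its slot mouth facing down the image (away from the robot).

Run:
```python
from h import *
import pickle
f,s=pickle.load(open("w1.pkl","rb"))
ang=lambda a,b:np.degrees(np.arctan2((b-a)[1],(b-a)[0])).round(1)
a,b,c=[ray(f,*p,.018) for p in[(236,273),(368,259),(377,371)]];print("corners",a,b,c,ang(b,a),ang(b,c),np.linalg.norm(a-b),np.linalg.norm(c-b))
l,r=ray(f,247,379,.095),ray(f,368,368,.095);print("rods",l,r,(l+r)/2,ang(r,l),np.linalg.norm(l-r))
print("knob",ray(f,307,382,.112))
A=(f["color"][200:270,45:125]);h=cv2.cvtColor(A,cv2.COLOR_RGB2HSV);m=((h[:,:,1]<70)&(h[:,:,2]>90)).astype(np.uint8)
ct=max(cv2.findContours(m,cv2.RETR_EXTERNAL,cv2.CHAIN_APPROX_NONE)[0],key=cv2.contourArea)
(x,y),ax,an=cv2.fitEllipse(cv2.convexHull(ct));print("mass",x+45,y+200,ax,ray(f,x+45,y+200,.008))
e,m_=ray(f,84,236,.014),ray(f,84,254,.014);print("slot",e,m_,ang(e,m_))
d=pickle.load(open("f0.pkl","rb"));A,B=d["scene"],d["side"]
print("rods scene",ray(A,322+95/3,220+40/3,.095),ray(A,322+232/3,220+133/3,.095),"side",ray(B,265+115/3,135+40/3,.095),ray(B,265+160/3,135+112/3,.095))
t=bot.observe();R=Rn.from_rotvec(t["orientation"]).as_matrix();print(t["eef_pos"],(R.T@(np.array([.464,-.099,.2])-t["eef_pos"])/.025).round(2),ang(np.zeros(3),R[:,0]))
```

```text
corners [0.49558543 0.07542423 0.018     ] [0.46387774 0.22500518 0.018     ] [0.62449984 0.2581994  0.018     ] -78.0 11.7 0.15290467027738905 0.1640162079706629
rods [0.57045448 0.10486077 0.095     ] [0.54520954 0.2261167  0.095     ] [0.55783201 0.16548874 0.095     ] -78.2 0.12385599287657384
knob [0.55083213 0.16549453 0.112     ]
mass 83.22150802612305 232.97719955444336 (46.70815658569336, 56.067596435546875) [ 0.46505044 -0.10084287  0.008     ]
slot [ 0.46559145 -0.0962892   0.014     ] [ 0.4886533  -0.09926302  0.014     ] -7.3
rods scene [0.57158093 0.10535675 0.095     ] [0.54701861 0.22699573 0.095     ] side [0.54536893 0.22002199 0.095     ] [0.57020874 0.10236142 0.095     ]
[0.35733016 0.15542497 0.30405666] [ -3.38 -10.49   4.19] -175.1
```

```bash
python3 -m crank '-0.6 -1.8 0.3 0 0 0;-1.2 -3.6 0.6 0 0 0;-1.8 -5.4 1 0 0 0;-2.4 -7.2 1.4 0 0 0;-3 -9 1.7 0 0 0;-3.4 -10.4 2 0 0 0;-3.4 -10.4 2 0 0 0;-3.4 -10.4 2 0 0 0;-3.4 -10.4 2 0 0 0'
cat > loose.py <<'E'
from h import *
ang=lambda v:np.degrees(np.arctan2(v[1],v[0])).round(1)
f=grab_frame("wrist");s=bot.observe()
R=Rn.from_rotvec(s["orientation"]).as_matrix()
h=cv2.cvtColor(f["color"],cv2.COLOR_RGB2HSV);u,v=map(int,proj(f,[.465,-.1,.014]));print("exp",u,v)
m=((h[:,:,1]<70)&(h[:,:,2]>140)).astype(np.uint8);k=np.zeros_like(m);cv2.circle(k,(u,v),65,1,-1);m*=k
ct=max(cv2.findContours(m,cv2.RETR_EXTERNAL,cv2.CHAIN_APPROX_NONE)[0],key=cv2.contourArea)
hull=cv2.convexHull(ct)
W=np.array([ray(f,*p,.014)[:2] for p in hull[:,0]]);c,r=cv2.minEnclosingCircle((W*1000).astype(np.float32));print("top circle mm",c,r)
hi=cv2.convexHull(ct,returnPoints=False);df=cv2.convexityDefects(ct,hi)
i=df[np.argmax(df[:,0,3]),0];print("slot deep",ct[i[2],0],"mouth",ct[i[0],0],ct[i[1],0])
e=ray(f,*map(float,ct[i[2],0]),.014);mo=(ray(f,*map(float,ct[i[0],0]),.014)+ray(f,*map(float,ct[i[1],0]),.014))/2
print("slot dir centre->mouth",ang(mo[:2]-np.array(c)/1000),"tool x",ang(R[:,0]),"eef",s["t"],s["eef_pos"])
b=np.array([*np.array(c)/1000,0])-s["eef_pos"];print("to centre, tool units",(R.T@b/.025).round(3))
o=f["color"][max(v-120,0):v+120,max(u-160,0):u+160];cv2.imwrite("pics/w2.png",cv2.resize(o,None,fx=2,fy=2)[:,:,::-1])
E
python3 loose.py
```

```text
t: 2.1
eef_pos: [0.4615, -0.0867, 0.2538]
orientation: [0.139, -3.138, -0.001]
force: [-0.2, 0.7, -0.3]
finger_gap: 0.0853
exp 306 175
top circle mm (464.48895263671875, -99.94578552246094) 27.849044799804688
slot deep [311 172] mouth [296 201] [315 202]
slot dir centre->mouth 1.9 tool x -174.9 eef 2.15 [ 0.46155998 -0.08644665  0.25394465]
to centre, tool units [-0.07  -0.556 10.157]
```

View pics/w2.png

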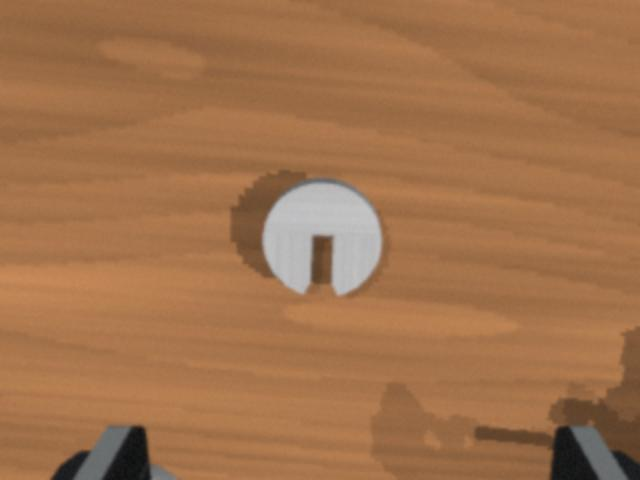

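```bash
python3 -m crank '-0.07 -0.55 1.6 0 0 0.6;-0.07 -0.55 3.2 0 0 0.6;-0.07 -0.55 4.8 0 0 0.6;-0.07 -0.55 6.2 0 0 0.6;-0.07 -0.55 6.8 0 0 0.6;-0.07 -0.55 7.1 0 0 0.6;-0.07 -0.55 7.25 0 0 0.6;-0.07 -0.55 7.25 0 0 0.6;-0.07 -0.55 7.25 0 0 0.6'
python3 loose.py
```

```text
t: 3.05
eef_pos: [0.4653, -0.1011, 0.0736]
orientation: [-0.055, 3.139, 0.0]
force: [0.7, 0.1, -0.7]
finger_gap: 0.0853
exp 324 282
top circle mm (458.10791015625, -99.15437316894531) 25.71080207824707
slot deep [373 266] mouth [388 271] [383 256]
slot dir centre->mouth 97.1 tool x -178.0 eef 3.1 [ 0.46534894 -0.10120313  0.07359133]
to centre, tool units [0.292 0.092 2.943]
```

```bash
python3 -m crank '0 0 0.06 0 0 0;0 0 0.12 0 0 0;0 0 0.12 0 0 0;0 0 0.12 0 0 0;0 0 0.12 0 0 0;0 0 0.12 0 0 0;0 0 0.12 0 0 0;0 0 0.12 0 0 0' 0.45 50
python3 - <<'E'
from h import *
s=bot.observe();print(s["force"],s["finger_gap"],s["eef_pos"]);f=grab_frame("wrist");save(f,"w3.png")
E
```

```text
t: 3.9
eef_pos: [0.4649, -0.1013, 0.0701]
orientation: [-0.055, 3.141, 0.001]
force: [-1.2, 0.4, 8.8]
finger_gap: 0.0521
[-1.23841175  0.42465976  8.79799817] 0.052095427717810526 [ 0.46490187 -0.10127499  0.07008529]
```

View pics/w3.png

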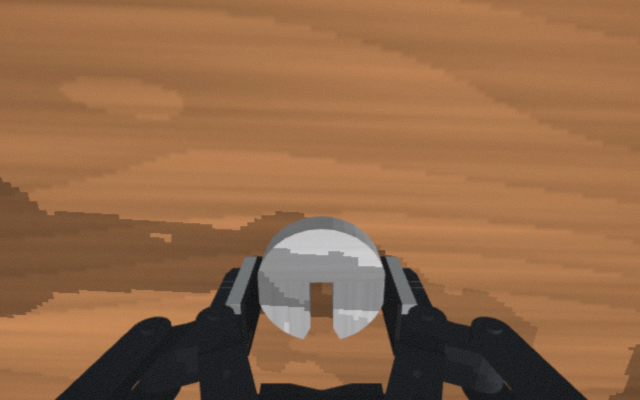

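The disc sits centred between the pads at (322,285) with its slot facing away from the robot. The tips are pressing on the table, so I regrip 5 mm higher to keep them above the underside.

```bash
python3 -m crank '0 0 0 0 0 0;0 0 -0.1 0 0 0;0 0 -0.2 0 0 0;0 0 -0.2 0 0 0' 0.8 50; python3 -m crank '0 0 0 0 0 0;0 0 0 0 0 0;0 0 0 0 0 0;0 0 0 0 0 0;0 0 0 0 0 0' 0.4 50
python3 - <<'E'
from h import *
s=bot.observe();R=Rn.from_rotvec(s["orientation"]).as_matrix()
print(R.round(3),s["eef_pos"],s["force"],s["wrist_torque"],s["joints"])
y=np.radians(11.8);n=np.array([.558,.1655,0]);ex=np.array([np.cos(y),np.sin(y),0])
for d in(-.1,-.06,0):
    p=n+d*ex;p[2]=s["eef_pos"][2];print(d,(R.T@(p-s["eef_pos"])/.025).round(2))
E
```

```text
t: 4.35
eef_pos: [0.4649, -0.1014, 0.075]
orientation: [-0.055, 3.141, -0.0]
force: [0.8, 0.6, -0.0]
finger_gap: 0.0682
t: 4.85
eef_pos: [0.4648, -0.1013, 0.0751]
orientation: [-0.055, 3.141, 0.001]
force: [-1.5, 0.9, 11.1]
finger_gap: 0.0517
[[-0.999 -0.035  0.   ]
 [-0.035  0.999  0.   ]
 [-0.     0.    -1.   ]] [ 0.46479682 -0.10130064  0.07513409] [-1.53053535  0.94375549 11.05423516] [ 0.19133077  0.47270324 -0.01321074] [-0.15811699  0.55609376  0.35036769  2.17201837 -0.40856762  0.4748601
  2.11588911]
-0.1 [-0.16  9.85  0.  ]
-0.06 [-1.73 10.13  0.  ]
0 [-4.100e+00  1.054e+01  1.000e-02]
```

```bash
python3 -m crank '0 0 -0.5 0 0 0;0 0 -1.5 0 0 0;0 0 -2.8 0 0 0;0 0.5 -3.4 0 0 0;0 2 -3.4 0 0 -0.4;0 3.7 -3.4 0 0 -0.8;-0.1 5.4 -3.4 0 0 -1.2;-0.1 7.1 -3.4 0 0 -1.6;-0.1 8.7 -3.4 0 0 -1.96;-0.15 9.5 -3.4 0 0 -1.96'
python3 -m crank '0 0.33 0 0 0 0;0 0.33 0 0 0 0;0 0.33 0 0 0 0;0 0.33 0 0 0 0'
python3 - <<'E'
from h import *
import pickle
s=bot.observe();print(s["joints"],s["force"],s["wrist_torque"],s["eef_pos"],s["finger_gap"],s["orientation"])
d={n:grab_frame(n) for n in("scene","side","wrist")};pickle.dump((d,s),open("c1.pkl","wb"))
c=lambda n,p,k,w,h:(lambda u,v:cv2.resize(d[n]["color"][v-h:v+h,u-w:u+w],None,fx=k,fy=k,interpolation=cv2.INTER_CUBIC))(*map(int,proj(d[n],p)))
p=[.52,.155,.09]
im=np.vstack([np.hstack([c("scene",p,4,45,35),c("side",p,4,45,35)]),cv2.resize(d["wrist"]["color"][200:400,140:500],(720,400))[:,:720]][:2]) if False else None
a=np.hstack([c("scene",p,4,45,35),c("side",p,4,45,35)]);b=cv2.resize(d["wrist"]["color"][240:400,180:460],(560,320));b=cv2.copyMakeBorder(b,0,0,0,a.shape[1]-560,cv2.BORDER_CONSTANT)
cv2.imwrite("pics/c1.png",np.vstack([a,b])[:,:,::-1])
E
```

```text
t: 5.85
eef_pos: [0.4594, 0.14, 0.1601]
orientation: [0.331, -3.124, -0.002]
force: [0.3, -0.9, -1.4]
finger_gap: 0.0515
t: 6.25
eef_pos: [0.4586, 0.1425, 0.1598]
orientation: [0.319, -3.125, 0.001]
force: [-0.1, -0.2, -1.0]
finger_gap: 0.0519
[-0.73304778  0.40693498  0.4173718   2.10760225 -0.25868009  0.67542633
  1.63149038] [-0.09327482 -0.23450094 -0.97371765] [-0.01250545  0.00614225  0.01310514] [0.45857808 0.14250422 0.15976746] 0.051880674709050535 [ 3.18830582e-01 -3.12520055e+00  8.91749759e-04]
```

View pics/c1.png

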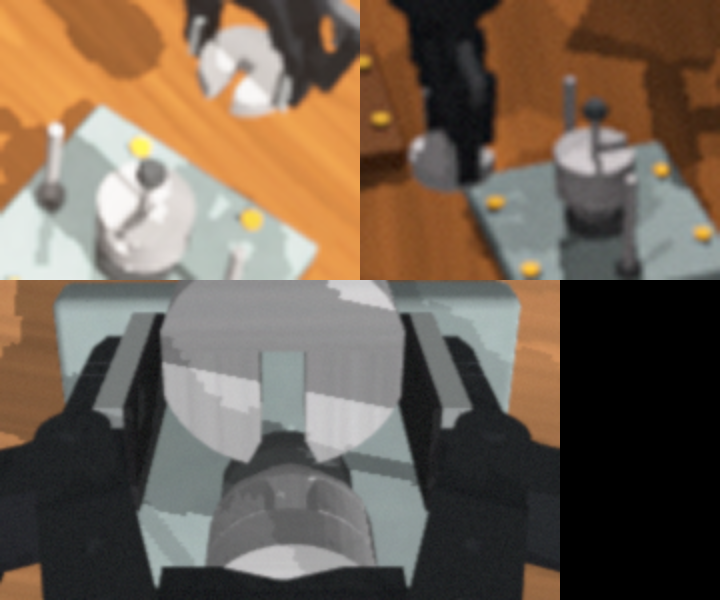

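The disc is held flat with its slot at wrist (322,296). The stack silhouette is centred near u≈325, so I need a shift of about 2 mm to tool +y. I advance partway and look again.

```bash
python3 -m crank '-0.3 0.09 0.08 0 0 0;-0.7 0.09 0.16 0 0 0;-1.1 0.09 0.16 0 0 0;-1.5 0.09 0.16 0 0 0;-1.8 0.09 0.16 0 0 0;-2.1 0.09 0.16 0 0 0;-2.3 0.09 0.16 0 0 0;-2.3 0.09 0.16 0 0 0;-2.3 0.09 0.16 0 0 0;-2.3 0.09 0.16 0 0 0'
python3 - <<'E'
from h import *
import pickle
s=bot.observe();print(s["force"],s["wrist_torque"],s["eef_pos"],s["orientation"])
d={n:grab_frame(n) for n in("scene","side","wrist")};pickle.dump((d,s),open("c2.pkl","wb"))
c=lambda n,p,k,w,h:(lambda u,v:(print(n,u-w,v-h),cv2.resize(d[n]["color"][v-h:v+h,u-w:u+w],None,fx=k,fy=k,interpolation=cv2.INTER_CUBIC))[1])(*map(int,proj(d[n],p)))
p=[.54,.16,.09]
a=np.hstack([c("scene",p,6,30,24),c("side",p,6,30,24)]);b=cv2.resize(d["wrist"]["color"][260:400,230:410],(360,280));b=cv2.copyMakeBorder(b,0,0,0,a.shape[1]-360,cv2.BORDER_CONSTANT)
cv2.imwrite("pics/c2.png",np.vstack([a,b])[:,:,::-1])
E
```

```text
t: 7.4
eef_pos: [0.5139, 0.1581, 0.1556]
orientation: [0.323, -3.124, -0.0]
force: [-0.3, -0.1, -2.5]
finger_gap: 0.0513
[-0.34111629 -0.07742507 -2.45399136] [ 0.03683596  0.03958542 -0.04784481] [0.51392117 0.15810298 0.15562245] [ 3.22719948e-01 -3.12448901e+00 -9.46702762e-05]
scene 350 219
side 274 138
```

View pics/c2.png

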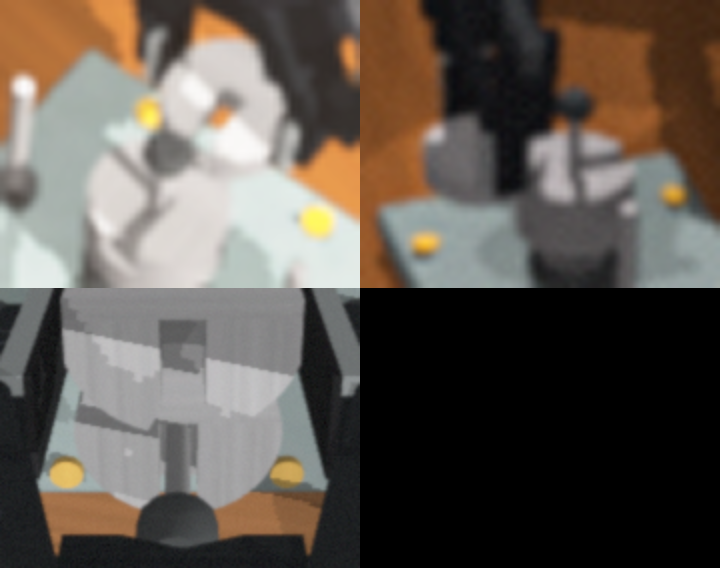

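The wrist view shows stem at u≈319.5, knob at 318.5 and slot centre at 321.5, so I shift about 1 mm to tool -y. First I estimate how far there is to go.

```bash
python3 - <<'E'
from h import *
import pickle
d,s=pickle.load(open("c2.pkl","rb"));R=Rn.from_rotvec(s["orientation"]).as_matrix()
for n,u,v in(("scene",378,244),("side",309.8,155.2),("wrist",318.5,381)):
    X=ray(d[n],u,v,.108);print(n,X,(R.T@(X-s["eef_pos"])/.025).round(3))
X=ray(d["wrist"],321.5,276,.0945);print("slot end top",(R.T@(X-s["eef_pos"])/.025).round(3))
E
python3 -m crank '-0.3 -0.04 0 0 0 0;-0.6 -0.04 0 0 0 0;-0.8 -0.04 0 0 0 0;-1 -0.04 0 0 0 0;-1.1 -0.04 0 0 0 0;-1.2 -0.04 0 0 0 0;-1.2 -0.04 0 0 0 0;-1.2 -0.04 0 0 0 0'
cat > st.py <<'E'
from h import *
s=bot.observe();R=Rn.from_rotvec(s["orientation"]).as_matrix();print("t",s["t"],"tool force",(R.T@s["force"]).round(2),"tau",(R.T@s["wrist_torque"]).round(3),s["eef_pos"].round(4),"along",round(float((s["eef_pos"]-[.558,.1655,0])@[.979,.2045,0])*1000,2))
E
python3 st.py
```

```text
scene [0.55419746 0.1655624  0.108     ] [-1.639 -0.037  1.904]
side [0.5560153  0.16446067 0.108     ] [-1.701 -0.095  1.904]
wrist [0.55474258 0.16500639 0.108     ] [-1.656 -0.064  1.904]
slot end top [ 0.097 -0.013  2.445]
t: 8.35
eef_pos: [0.5438, 0.1633, 0.1556]
orientation: [0.323, -3.125, 0.0]
force: [0.3, -0.2, -1.3]
finger_gap: 0.0513
t 8.35 tool force [-0.2  -0.25  1.35] tau [ 0.004 -0.013  0.058] [0.5438 0.1633 0.1556] along -14.4
```

```bash
python3 -m crank '-0.1 0 0 0 0 0;-0.2 0 0 0 0 0;-0.26 0 0 0 0 0;-0.32 0 0 0 0 0;-0.32 0 0 0 0 0;-0.32 0 0 0 0 0'; python3 st.py; python3 -m crank '-0.02 0 0 0 0 0;-0.04 0 0 0 0 0;-0.04 0 0 0 0 0'; python3 st.py
```

```text
t: 8.95
eef_pos: [0.5517, 0.165, 0.1556]
orientation: [0.323, -3.125, 0.0]
force: [0.4, -0.8, -1.1]
finger_gap: 0.0516
t 8.95 tool force [-0.24 -0.89  1.06] tau [0.026 0.004 0.063] [0.5517 0.165  0.1556] along -6.27
t: 9.25
eef_pos: [0.5528, 0.1652, 0.1557]
orientation: [-0.323, 3.125, 0.0]
force: [-0.0, 0.3, -2.1]
finger_gap: 0.0512
t 9.25 tool force [-0.06  0.31  2.05] tau [ 0.041 -0.017 -0.015] [0.5528 0.1652 0.1557] along -5.16
```

```bash
python3 -m crank '-0.02 0 0 0 0 0;-0.04 0 0 0 0 0;-0.04 0 0 0 0 0'; python3 st.py
```

```text
t: 9.55
eef_pos: [0.5538, 0.1654, 0.1557]
orientation: [-0.323, 3.125, 0.0]
force: [0.4, 0.2, -1.8]
finger_gap: 0.0516
t 9.55 tool force [-0.46  0.08  1.79] tau [-0.016 -0.034 -0.051] [0.5538 0.1654 0.1557] along -4.13
```

```bash
python3 -m crank '-0.02 0 0 0 0 0;-0.02 0 0 0 0 0;-0.02 0 0 0 0 0'; python3 st.py
```

```text
t: 9.85
eef_pos: [0.5542, 0.1655, 0.1557]
orientation: [-0.323, 3.125, 0.0]
force: [0.1, -0.5, -1.5]
finger_gap: 0.0516
t 9.85 tool force [-0.03 -0.53  1.49] tau [-0.059 -0.02   0.014] [0.5542 0.1655 0.1557] along -3.71
```

```bash
python3 -m crank '-0.02 0 0 0 0 0;-0.02 0 0 0 0 0;-0.02 0 0 0 0 0'; python3 st.py
```

```text
t: 10.15
eef_pos: [0.5547, 0.1656, 0.1557]
orientation: [-0.323, 3.125, 0.0]
force: [-0.3, 0.1, -1.8]
finger_gap: 0.0515
t 10.15 tool force [0.24 0.13 1.81] tau [-0.012 -0.005  0.011] [0.5547 0.1656 0.1557] along -3.21
```

```bash
python3 -m crank '-0.02 0 0 0 0 0;-0.02 0 0 0 0 0;-0.02 0 0 0 0 0'; python3 st.py
```

```text
t: 10.45
eef_pos: [0.5552, 0.1657, 0.1557]
orientation: [0.323, -3.125, -0.0]
force: [-0.4, 0.0, -2.0]
finger_gap: 0.0518
t 10.45 tool force [0.43 0.1  1.96] tau [0.036 0.008 0.02 ] [0.5552 0.1657 0.1557] along -2.72
```

Run:
```python
from h import *
f=grab_frame("wrist");cv2.imwrite("pics/c3.png",cv2.resize(f["color"][250:400,230:410],None,fx=3,fy=3)[:,:,::-1])
```

```text
(no output)
```

View pics/c3.png

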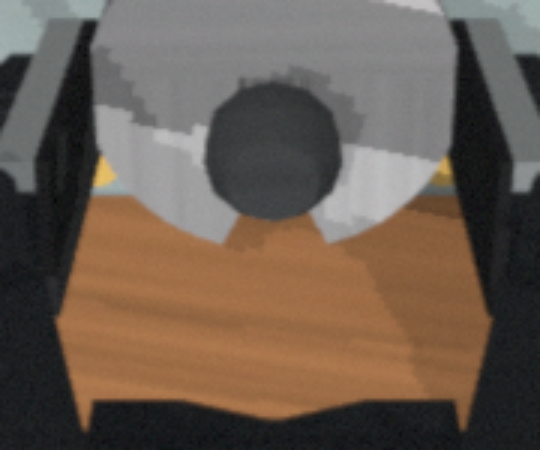

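The knob, centred at crop (273,150), sits over the slot with its mouth spread evenly on both sides. Contact is still to come.

```bash
python3 -m crank '-0.02 0 0 0 0 0;-0.02 0 0 0 0 0;-0.02 0 0 0 0 0'; python3 st.py
```

```text
t: 10.8
eef_pos: [0.5555, 0.1658, 0.1556]
orientation: [0.323, -3.125, 0.0]
force: [-1.0, 0.7, -1.2]
finger_gap: 0.0516
t 10.8 tool force [0.88 0.85 1.17] tau [-0.026  0.216  0.003] [0.5555 0.1658 0.1556] along -2.43
```

```bash
python3 -m crank '-0.02 0 0 0 0 0;-0.02 0 0 0 0 0;-0.02 0 0 0 0 0'; python3 st.py
```

```text
t: 11.1
eef_pos: [0.5558, 0.1658, 0.1555]
orientation: [0.323, -3.124, 0.0]
force: [-2.8, -0.8, -1.8]
finger_gap: 0.0515
t 11.1 tool force [ 2.86 -0.21  1.77] tau [-0.027  0.584 -0.013] [0.5558 0.1658 0.1555] along -2.08
```

Contact is felt at 2.9 N, with the torque agreeing. I press slightly more to be sure, then lower.

```bash
python3 -m crank '-0.01 0 0 0 0 0;-0.01 0 0 0 0 0;-0.01 0 0 0 0 0'; python3 st.py; python3 -m crank '0 0 0.02 0 0 0;0 0 0.04 0 0 0;0 0 0.06 0 0 0;0 0 0.08 0 0 0;0 0 0.1 0 0 0;0 0 0.12 0 0 0;0 0 0.12 0 0 0;0 0 0.12 0 0 0'; python3 st.py
```

```text
t: 11.4
eef_pos: [0.556, 0.1658, 0.1555]
orientation: [0.323, -3.124, 0.0]
force: [-3.4, -0.4, -0.5]
finger_gap: 0.0516
t 11.4 tool force [3.38 0.32 0.53] tau [0.064 0.859 0.03 ] [0.556  0.1658 0.1555] along -1.85
t: 12.2
eef_pos: [0.5562, 0.1659, 0.1526]
orientation: [0.323, -3.125, -0.0]
force: [-5.0, -0.5, 0.1]
finger_gap: 0.0514
t 12.2 tool force [ 5.03  0.56 -0.14] tau [-0.012  1.117  0.019] [0.5562 0.1659 0.1526] along -1.63
```

```bash
python3 -m crank '0 0 0.02 0 0 0;0 0 0.02 0 0 0;0 0 0.02 0 0 0'; python3 st.py; python3 -m crank '0 0 0.02 0 0 0;0 0 0.02 0 0 0;0 0 0.02 0 0 0'; python3 st.py
```

```text
t: 12.5
eef_pos: [0.5563, 0.1659, 0.1522]
orientation: [0.323, -3.125, -0.0]
force: [-4.7, -1.0, 1.0]
finger_gap: 0.0516
t 12.5 tool force [ 4.83 -0.02 -1.04] tau [0.03  1.146 0.011] [0.5563 0.1659 0.1522] along -1.62
t: 12.8
eef_pos: [0.5562, 0.1659, 0.1516]
orientation: [0.323, -3.125, -0.0]
force: [-4.4, -1.3, 0.4]
finger_gap: 0.0515
t 12.8 tool force [ 4.6  -0.36 -0.39] tau [0.03  1.174 0.032] [0.5562 0.1659 0.1516] along -1.67
```

```bash
python3 -m crank '0 0 0.02 0 0 0;0 0 0.02 0 0 0;0 0 0.02 0 0 0'; python3 st.py; python3 -m crank '0 0 0.02 0 0 0;0 0 0.02 0 0 0;0 0 0.02 0 0 0'; python3 st.py
```

```text
t: 13.1
eef_pos: [0.5562, 0.1659, 0.1512]
orientation: [0.323, -3.125, -0.0]
force: [-4.1, -0.5, 0.5]
finger_gap: 0.0513
t 13.1 tool force [ 4.07  0.32 -0.53] tau [-0.002  1.137 -0.006] [0.5562 0.1659 0.1512] along -1.65
t: 13.4
eef_pos: [0.5562, 0.1659, 0.1506]
orientation: [0.323, -3.125, -0.0]
force: [-4.5, -0.4, 0.9]
finger_gap: 0.0516
t 13.4 tool force [ 4.54  0.51 -0.86] tau [-0.044  1.094  0.067] [0.5562 0.1659 0.1506] along -1.64
```

```bash
python3 -m crank '0 0 0.02 0 0 0;0 0 0.02 0 0 0;0 0 0.02 0 0 0'; python3 st.py; python3 -m crank '0 0 0.02 0 0 0;0 0 0.02 0 0 0;0 0 0.02 0 0 0'; python3 st.py
python3 - <<'E'
from h import *
f=grab_frame("side");u,v=map(int,proj(f,[.555,.165,.085]));a=cv2.resize(f["color"][v-25:v+25,u-30:u+30],None,fx=8,fy=8,interpolation=cv2.INTER_CUBIC)
cv2.imwrite("pics/c4.png",a[:,:,::-1])
E
```

```text
t: 13.7
eef_pos: [0.5563, 0.1659, 0.1502]
orientation: [0.323, -3.125, -0.0]
force: [-5.0, -1.0, 0.6]
finger_gap: 0.0516
t 13.7 tool force [ 5.12  0.09 -0.61] tau [ 0.057  1.081 -0.013] [0.5563 0.1659 0.1502] along -1.62
t: 14.0
eef_pos: [0.5563, 0.1659, 0.1497]
orientation: [0.323, -3.125, -0.0]
force: [-4.7, -1.5, 1.5]
finger_gap: 0.0518
t 14.0 tool force [ 4.94 -0.45 -1.47] tau [-0.004  1.2   -0.025] [0.5563 0.1659 0.1497] along -1.61
```

View pics/c4.png

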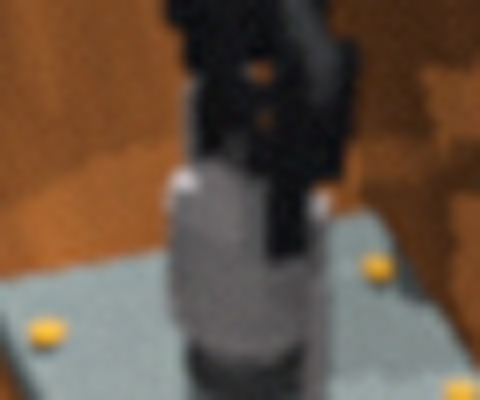

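The disc is now visually flush on the stack. I lower a little more to be sure it is seated.

```bash
python3 -m crank '0 0 0.02 0 0 0;0 0 0.02 0 0 0;0 0 0.02 0 0 0'; python3 st.py; python3 -m crank '0 0 0.02 0 0 0;0 0 0.02 0 0 0;0 0 0.02 0 0 0'; python3 st.py
```

```text
t: 14.35
eef_pos: [0.5563, 0.1659, 0.1493]
orientation: [0.323, -3.125, -0.0]
force: [-4.9, -0.5, 2.6]
finger_gap: 0.0515
t 14.35 tool force [ 4.92  0.51 -2.64] tau [-0.051  1.195 -0.024] [0.5563 0.1659 0.1493] along -1.59
t: 14.65
eef_pos: [0.5563, 0.1659, 0.1489]
orientation: [0.323, -3.125, -0.0]
force: [-5.0, -1.1, 2.9]
finger_gap: 0.0515
t 14.65 tool force [ 5.08 -0.07 -2.91] tau [0.015 1.267 0.026] [0.5563 0.1659 0.1489] along -1.55
```

Seated: the vertical force rises about 2 N/mm, matching the spring. I ease the side and down load slightly, then make the quarter turn clockwise, since joint 7 has room that way.

```bash
python3 -m crank '0.015 0 -0.02 0 0 0;0.015 0 -0.02 0 0 0;0.015 0 -0.02 0 0 0'; python3 st.py; python3 -m crank '0 0 0 0 0 0.5;0 0 0 0 0 1.2;0 0 0 0 0 2;0 0 0 0 0 2.6;0 0 0 0 0 3;0 0 0 0 0 3;0 0 0 0 0 3'; python3 st.py;  python3 -c "
from h import *;print(bot.observe()['joints'])"
```

```text
t: 14.95
eef_pos: [0.5561, 0.1659, 0.1493]
orientation: [-0.323, 3.125, 0.0]
force: [-4.5, -1.4, 1.4]
finger_gap: 0.0517
t 14.95 tool force [ 4.68 -0.41 -1.37] tau [-0.018  1.047 -0.042] [0.5561 0.1659 0.1493] along -1.78
t: 15.65
eef_pos: [0.5562, 0.1655, 0.1492]
orientation: [0.088, 3.14, -0.001]
force: [-5.3, -1.5, 2.3]
finger_gap: 0.0515
t 15.65 tool force [ 5.22 -1.82 -2.27] tau [0.499 1.021 0.041] [0.5562 0.1655 0.1492] along -1.81
[-0.70929915  0.56682491  0.47112921  1.87787875 -0.35324727  0.77957343
  1.4674768 ]
```

```bash
python3 -m crank '0.02 0 0 0 0 0;0.02 0 0 0 0 0.5;0.02 0 0 0 0 1.2;0.02 0 0 0 0 2;0.02 0 0 0 0 3;0.02 0 0 0 0 4;0.02 0 0 0 0 4.6;0.02 0 0 0 0 5;0.02 0 0 0 0 5;0.02 0 0 0 0 5'; python3 st.py
```

```text
t: 16.65
eef_pos: [0.556, 0.1662, 0.1494]
orientation: [0.763, 3.046, 0.001]
force: [-1.8, 0.5, 2.3]
finger_gap: 0.0517
t 16.65 tool force [ 1.86 -0.41 -2.34] tau [0.16  0.295 0.039] [0.556  0.1662 0.1494] along -1.79
```

```bash
python3 -m crank '0 0 0 0 0 0.5;0 0 0 0 0 1.2;0 0 0 0 0 2;0 0 0 0 0 3;0 0 0 0 0 4;0 0 0 0 0 4.6;0 0 0 0 0 5;0 0 0 0 0 5;0 0 0 0 0 5'; python3 st.py;python3 -m crank '0 0 0 0 0 0.5;0 0 0 0 0 1.2;0 0 0 0 0 2;0 0 0 0 0 3;0 0 0 0 0 4;0 0 0 0 0 4.6;0 0 0 0 0 5;0 0 0 0 0 5;0 0 0 0 0 5'; python3 st.py
```

```text
t: 17.55
eef_pos: [0.5561, 0.1659, 0.1494]
orientation: [1.404, 2.809, 0.001]
force: [0.7, -1.7, 2.0]
finger_gap: 0.0518
t 17.55 tool force [-1.78 -0.4  -1.98] tau [-0.183 -0.099  0.031] [0.5561 0.1659 0.1494] along -1.77
t: 18.45
eef_pos: [0.5556, 0.166, 0.1492]
orientation: [1.979, 2.439, 0.0]
force: [-0.1, 1.3, 1.6]
finger_gap: 0.0515
t 18.45 tool force [ 1.25  0.13 -1.62] tau [-0.072  0.056  0.035] [0.5556 0.166  0.1492] along -2.22
```

Turned 90°: the slot is now at -78°, across the stand's 11.8°. I ease the down load, open, and lift clear.

```bash
python3 -m crank '0 0 -0.02 0 0 0;0 0 -0.02 0 0 0;0 0 -0.02 0 0 0'; python3 st.py; python3 -m crank '0 0 0 0 0 0;0 0 0 0 0 0;0 0 0 0 0 0;0 0 0 0 0 0;0 0 0 0 0 0' 0.8 20; python3 st.py
python3 - <<'E'
from h import *
f=grab_frame("wrist");g=grab_frame("side");u,v=map(int,proj(g,[.555,.165,.085]))
a=cv2.resize(g["color"][v-25:v+25,u-30:u+30],(480,400),interpolation=cv2.INTER_CUBIC)[:,60:380]
b=cv2.resize(f["color"][200:400,200:440],(480,400));cv2.imwrite("pics/c5.png",np.hstack([b,a])[:,:,::-1])
E
```

```text
t: 18.75
eef_pos: [0.5556, 0.1659, 0.1497]
orientation: [-1.981, -2.438, -0.0]
force: [0.4, 1.2, 2.2]
finger_gap: 0.0516
t 18.75 tool force [ 1.14  0.67 -2.16] tau [-0.114  0.09  -0.045] [0.5556 0.1659 0.1497] along -2.3
t: 19.25
eef_pos: [0.5555, 0.1659, 0.1496]
orientation: [-1.981, -2.438, 0.0]
force: [-0.3, -0.5, 0.4]
finger_gap: 0.0682
t 19.25 tool force [-0.45 -0.36 -0.41] tau [ 0.002 -0.018  0.046] [0.5555 0.1659 0.1496] along -2.36
```

View pics/c5.png

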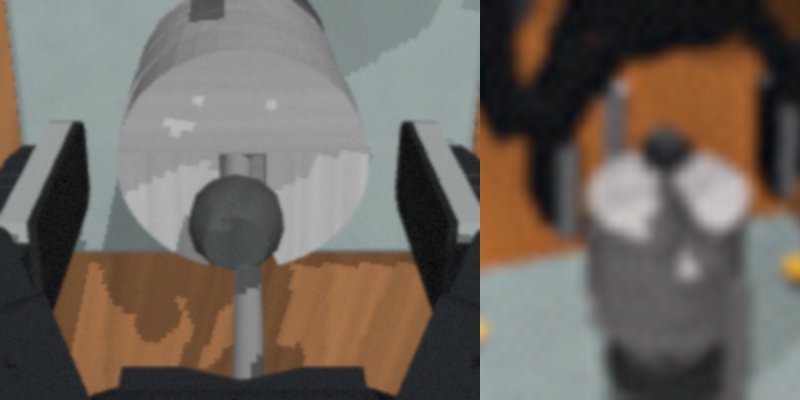

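The disc is flat and its slot runs across the lower ones. The stem (crop x≈236) is about 1.5 mm off the slot's middle (x≈243), so I re-centre it with a light re-grip shifted 1.4 mm towards the robot.

```bash
python3 -m crank '0 -0.03 0 0 0 0;0 -0.055 0 0 0 0;0 -0.055 0 0 0 0'; python3 -m crank '0 0 0 0 0 0;0 0 0 0 0 0;0 0 0 0 0 0;0 0 0 0 0 0' 0.62 20; python3 st.py;  python3 -m crank '0 0 0 0 0 0;0 0 0 0 0 0;0 0 0 0 0 0;0 0 0 0 0 0;0 0 0 0 0 0' 0.85 20; python3 st.py
python3 - <<'E'
from h import *
f=grab_frame("wrist");cv2.imwrite("pics/c6.png",cv2.resize(f["color"][200:400,200:440],(720,600))[:,:,::-1])
E
```

```text
t: 19.65
eef_pos: [0.5541, 0.1656, 0.1497]
orientation: [-1.982, -2.438, -0.0]
force: [0.5, -0.1, 0.2]
finger_gap: 0.0687
t: 20.05
eef_pos: [0.5543, 0.1656, 0.1497]
orientation: [1.981, 2.438, 0.0]
force: [0.5, -0.3, 0.7]
finger_gap: 0.0532
t 20.05 tool force [-0.43  0.43 -0.73] tau [-0.119 -0.006  0.034] [0.5543 0.1656 0.1497] along -3.59
t: 20.55
eef_pos: [0.5542, 0.1656, 0.1496]
orientation: [-1.981, -2.438, 0.0]
force: [0.4, 0.3, 1.1]
finger_gap: 0.0726
t 20.55 tool force [ 0.21  0.47 -1.1 ] tau [-0.015 -0.024 -0.031] [0.5542 0.1656 0.1496] along -3.71
```

View pics/c6.png

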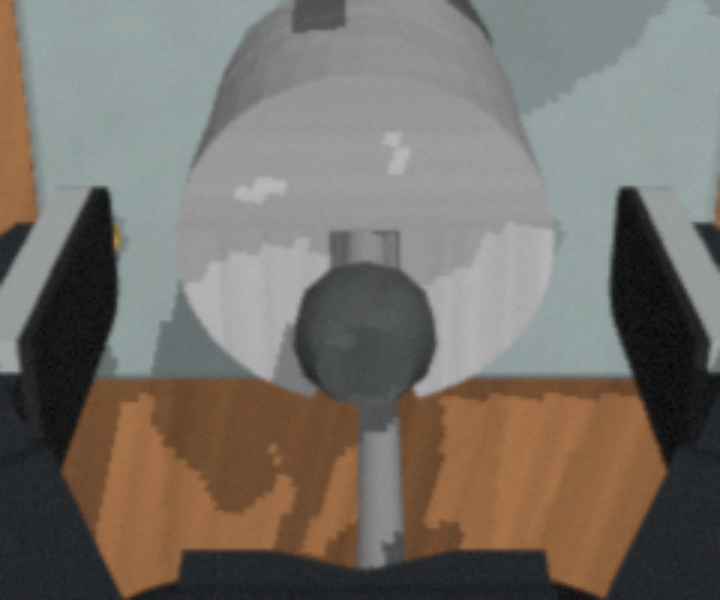

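The stem at x≈365 now sits in the middle of the slot (330–399). I lift straight up and check.

```bash
python3 -m crank '0 0 -0.2 0 0 0;0 0 -0.6 0 0 0;0 0 -1.2 0 0 0;0 0 -2 0 0 0;0 0 -3 0 0 0;0 0 -4 0 0 0;0 0 -5 0 0 0;0 0 -5 0 0 0;0 0 -5 0 0 0' 0.85
python3 - <<'E'
from h import *
g=grab_frame("side");f=grab_frame("scene");w=grab_frame("wrist")
c=lambda g:(lambda u,v:cv2.resize(g["color"][v-25:v+25,u-25:u+25],(400,400),interpolation=cv2.INTER_CUBIC))(*map(int,proj(g,[.555,.165,.085])))
cv2.imwrite("pics/c7.png",np.hstack([c(f),c(g)])[:,:,::-1])
E
```

```text
t: 21.5
eef_pos: [0.5544, 0.1656, 0.2759]
orientation: [1.981, 2.438, 0.003]
force: [0.3, -0.5, -0.2]
finger_gap: 0.0726
```

The picture limit is reached, so I make one numeric check from above before handing in.

Run:
```python
from h import *
f=grab_frame("wrist");h=cv2.cvtColor(f["color"],cv2.COLOR_RGB2HSV)
m=((h[:,:,1]<28)&(h[:,:,2]>105)).astype(np.uint8);k=np.zeros_like(m);u,v=map(int,proj(f,[.5545,.1655,.089]));cv2.circle(k,(u,v),75,1,-1)
m=cv2.morphologyEx(m*k,cv2.MORPH_OPEN,np.ones((3,3)))
ct=max(cv2.findContours(m,cv2.RETR_EXTERNAL,cv2.CHAIN_APPROX_NONE)[0],key=cv2.contourArea)
W=np.array([ray(f,*p,.089)[:2]*1000 for p in cv2.convexHull(ct)[:,0].astype(float)]).astype(np.float32)
print(cv2.minEnclosingCircle(W),W.min(0),W.max(0),(u,v))
g=grab_frame("side");print("side px disc top vs table",[g["color"][int(b),int(a)] for a,b in(proj(g,[.545,.15,.089]),proj(g,[.57,.15,.083]))])
```

```text
((554.651611328125, 161.98280334472656), 60.18354797363281) [497.7228   103.826775] [611.6185  222.08998] (320, 191)
side px disc top vs table [array([188, 181, 183], dtype=uint8), array([166, 160, 160], dtype=uint8)]
```

```bash
python3 -c "
from h import *
print(job.finish_job(), bot.observe()['t'])"
```

```text
the job is handed in; nothing more can be done
the job is handed in; nothing more can be done
```

I put the large slotted mass on the hanger as the third mass, turned its slot across the slots below, let go and handed the job in at about 22 s. No picture confirms it after the final lift, because the viewer's limit of 12 was used up.

- **Insertion:** I slid it in under the knob from the robot's side, about 4 mm clear of the stack. I felt the slot end bear on the stem at about 3 N, and the push settled near 5 N.
- **Lowering:** The vertical force rose by about 2 N/mm once it touched, which matches the spring.
- **Turn:** I eased the push and turned the mass 90° clockwise, so its slot lies at about -78° against the stand's 11.8°.
- **Forces:** The wrist read no more than about 6 N in all while the mass was in contact with the stand, with lateral and vertical combined.
- **Correction:** After the first release the stem sat about 1.5 mm off the slot's middle. I re-gripped lightly, shifted the mass 1.4 mm towards the robot and released it again.

**Last checks:** The last close picture, after the second release and before lifting, showed the disc flat with the stem in the middle of its slot. After the lift, forces were near zero and the side camera showed steel-coloured pixels where the disc should be. The circle fit from above failed, because its mask took in the grey base plate too (60 mm radius instead of 27 mm), so it gave no check of the final centring.

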